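# Push the punch case up into the free bay of the case rack

## Task

First take the maul out of the free bay of the plywood case rack and stand it upright on the black stone slab. Then slide the loose punch case, without lifting it, up the ramp into that free bay until its rear edge drops behind the lip and it sits flat on the deck. Leave the parked case, glue jar, thread spool and steel setting block where they are.

Things in the scene. Friction and masses are not known exactly. Their poses are not given: they have to be found in the camera images.
- rack: Fixed plywood rack, two equal bays side by side, 328 x 236 mm. Origin: on the bench, middle of the ramp's foot line; +x uphill into the bays, +y left looking uphill, z up. Full-width ramp rises from x=0 z=0 to x=140 z=40 mm. Guide strips 12 mm thick at y=-112, 0, 112 with round noses at x=26: 16 mm above the ramp surface, tops at z=56 beside the deck.
- lip_top (a point): Middle (rack y=0) of the rear top edge of the hardwood lip strip: rack x=152, z=40 mm. The level strip runs the whole width from the ramp's top at x=140 to x=152; its rear face drops upright 12 mm to the deck, which lies at x=152 to 316, z=28 mm. A back stop board stands at x=316 to 328, top z=68 mm.
- bay_left (a point): Middle of the deck surface of the bay at rack y=+56 mm (rack x=234, z=28 mm). The bay is 100 mm wide between its guide strips, 164 mm long from lip to back stop.
- bay_right (a point): Middle of the deck surface of the bay at rack y=-56 mm (rack x=234, z=28 mm); same size as the left bay.
- punch_case: The loose case to be pushed: a closed wooden box with brass corners, 150 mm long (its x), 90 mm wide (its y), 50 mm high, about 0.6 kg, too wide to be gripped. It starts on the bench in front of the ramp, askew. Origin: centre of its underside. Its two ends are alike: either may go first.
- parked_case: An identical case that already sits in one bay of the rack, long side along the rack; leave it. Origin: centre of its underside. The other bay is the free one.
- maul: Round leather maul standing on its head, handle up, on the deck of the free bay. White head 66 mm across and 84 mm high; above it a brass collar 32 mm across to 90 mm, then a wooden handle 28 mm across from 90 to 180 mm, with a round pommel 32 mm across to 194 mm. About 0.4 kg. Origin: centre of its flat underside; z up.
- slab: Fixed black stone slab, 180 mm (its x) by 120 mm (its y), 30 mm high. Origin: centre of its underside.
- glue_jar: Closed jar, 60 mm across, 85 mm high, standing on the bench; leave it. Origin: centre of its underside.
- thread_spool: Spool of thread standing on end, 60 mm across, 78 mm high; leave it. Origin: centre of its underside.
- setting_block: Loose steel setting block on the bench, 50 mm (its x) by 60 mm (its y), 40 mm high, 0.9 kg; leave it. Origin: centre of its underside.
Not all that is in view belongs to the job. What is shaped like the punch_case but turquoise is not meant. Several things look just like the slab: the one meant starts farthest to the robot's right.

How it is judged:
On the way, in this order (a step that is already met when the one before it is completed fails the run):
1. the maul stands on the slab, let go (x of maul in the frame of slab between -0.09 and 0.09 m and y of maul in the frame of slab between -0.06 and 0.06 m and height (world z) of maul below 0.036 m and angle between maul's own z axis and vertical below 0.1 rad and contact force between the fingers and maul below 0.2 N), for 0.2 s.
2. the case is on the ramp, tilted up it (x of punch_case in the frame of rack between 0 and 0.15 m and angle between punch_case's own z axis and vertical above 0.15 rad and contact force between punch_case and rack above 0.5 N), for 0.1 s.
At the end, for the whole second after the job is handed in: The punch case lies flat (within 0.04 rad) and still on the deck of the free bay, wholly behind the lip; the maul stands upright and still with its centre over the slab; the parked case, glue jar, thread spool and setting block are within 20 mm of where they started ((y of punch_case in the frame of rack between 0.046 and 0.066 m or y of punch_case in the frame of rack between -0.066 and -0.046 m) and x of punch_case in the frame of rack between 0.224 and 0.244 m and z of punch_case in the frame of rack between 0.024 and 0.032 m and angle between punch_case's own z axis and vertical below 0.04 rad and linear speed of each of punch_case, maul below 0.01 m/s and x of maul in the frame of slab between -0.09 and 0.09 m and y of maul in the frame of slab between -0.06 and 0.06 m and height (world z) of maul below 0.036 m and angle between maul's own z axis and vertical below 0.1 rad and distance of each of parked_case, glue_jar, thread_spool, setting_block from where it was at the start of the episode below 0.02 m); the robot touches nothing.
It fails at once if the punch case is lifted clear of bench and rack (height (world z) of punch_case above 0.07 m).
It fails at once if the punch case is tipped over (angle between punch_case's own z axis and vertical above 0.5 rad).
It fails at once if the parked case is shoved away (distance of parked_case from where it was at the start of the episode above 0.02 m).
It fails at once if the glue jar, thread spool or setting block is knocked away or over (distance of any of glue_jar, thread_spool, setting_block from where it was at the start of the episode above 0.02 m or angle between any of glue_jar, thread_spool's own z axis and vertical above 0.4 rad).
It also fails if it takes over 72 s, if anything falls off the work surface, if the arm or the gripper's body presses on something with over 40 N, if the wrist force passes 120 N, or if a joint passes its speed limit or range.

## Robot

A 6-joint arm with a two-finger parallel gripper is mounted at the origin on the work surface. World frame = base frame: x ahead of the robot, y to its left, z up, the work surface at z = 0. Lengths are in m, angles in rad, forces in N, time in s.
With the tool pointing down it reaches from about 0.375 to 0.9 m from the base axis. Payload 3.1 kg.
Tool frame: the origin (TCP) lies midway between the tips of the shut fingers; the grasp point (between the pads) lies 19 mm behind it; z points along the fingers, y is the line along which they close (so a half turn about z gives the same grasp; the last joint's range is limited). The gripper opens to 85 mm and grips with 20 to 120 N. Pads are 22 mm wide; open, the fingers measure 114 mm over their backs; the gripper's body (76 mm by 85 mm) begins 54 mm behind the grasp point. The pads swing forward as they close: fully open they stand 13 mm farther back than shut.
Start: joints at [1.026, 0.527, 1.433, -0, 1.181, -0.178], TCP at [0.224, 0.584, 0.231] pointing down, gripper open.
Joint ranges: [-3.08, 3.08], [-0.75, 2.2], [0.22, 2.44], [-1.43, 4.57], [0, 2.65], [-2.85, 2.85]. Speed limits (rad/s): [2.79, 2.79, 3.14, 3.14, 3.14, 3.14].

## Interface

Orientations are given as a unit quaternion [x, y, z, w].
In Python, from station import manip gives the robot as it stands. The module is installed in compiled form; this text tells all that it offers.
- The arm moves only by the tool apply_moves, never from a script. Its arguments are lists of equal length, an entry for each row: "claw": the gripper's target within -1 to 1 (fully open at 1, half-way at 0, shut at -1); "travel": the shift along the tool's x, y, z scaled (see below), a list of three; "turn": the turn, a rotation vector about the tool's x, y, z scaled (see below), a list of three. In form: {"claw": [claw, ...], "travel": [[dx, dy, dz], ...], "turn": [[rx, ry, rz], ...]}. A call has 1 to 5 rows; each row is the pose to reach, as a shift and turn from the pose commanded when the call began, along the tool's axes at that moment, turning the shorter way round; what a row does not reach only later rows make up. The controller multiplies each number of a shift by 800 mm and each number of a turn by 180 degrees. A row lasts 1/12 s, in which the tool goes at most 41.7 mm and 7.16 degrees, less where a joint would pass 70% of its speed; a pose out of reach is approached as far as the arm can. A call with a number of a shift or a turn outside -1 to 1 is refused whole. A call with a gripper value outside its range is refused whole. The fingers move at their own pace and stop on an object; "newtons" is the grip in N (left out, the last holds). Time passes only in rows, so rows that repeat a pose let the fingers close. It gives the time, the measured TCP pose, the force, the opening and the grip force at its end, in the units of the state.
- manip.sense(): the state, without advancing time (a new reading comes with each control period).
- manip.snapshot(name): name is "scene" or "top" or "wrist"; returns a dict with "pixels" (384x512x3 uint8, red, green, blue), "depth" (384x512 float32, m along the optical axis (not along the pixel's ray), 0 where there is no reading), "intrinsics" (3x3 intrinsics, pixels), "k1" (the pictures are not rectified: a ray, as slopes to the right and down, at radius r is drawn at 1 + k1 r^2 times it, then the intrinsics apply), "R" (3x3) and "t" (3): a world point X has camera coordinates R X + t. Camera axes: x right, y down, z forward; pixel columns grow to the right and rows downward; lengths in m; the calibration is good to about 2 mm. A picture is of the moment at which its call begins.
- manip.sign_off(): hands the job in; it is judged then, once.
The state is a dict: "t": time; "q": joint angles; "qd": joint speeds; "tau": joint torques, N m; "tcp_pos": TCP position; "tool_rot": TCP orientation; "force": force on the tool from outside, world axes, zero at the start; "ft_torque": the same for the moment, N m; "finger_gap": opening from 0.0 (shut) to 1.0 (fully open); "gripper_force": force on a finger pad.
Only numpy, scipy, OpenCV 4.12 (cv2) and the standard library are available. Lean on these libraries where they do the work, as an engineer would, in place of code of your own. Each camera call takes 0.05 s, during which the arm holds its last target. There are 200 camera calls.

## Working session

There is one attempt and no reset: what is moved stays moved. The work goes in short steps, Python scripts to look and compute and a tool call to move; the robot and the scene stay as the last step left them, time stands still between calls to the robot, and variables do not carry over. Pictures are saved under pics/ and viewed, at most 10 in all, crops included, and the job is handed in when it is done.

Besides the shell and the picture viewer there is one more tool, called after "Call:" as name(argument=value, ...) on one line, values as JSON. apply_moves: Moves the arm, as the interface text tells. Shifts and turns lie within -1 to 1; 1 stands for 800 mm of shift or 180 degrees of turn. Its arguments: {"type":"object","properties":{"claw":{"type":"array","items":{"type":"number"}},"travel":{"type":"array","items":{"type":"array","items":{"type":"number"}}},"turn":{"type":"array","items":{"type":"array","items":{"type":"number"}}},"newtons":{"type":"number"}},"required":["claw","travel","turn"]}

```bash
mkdir -p pics; cat > h.py <<'E'
import numpy as np, cv2
from scipy.spatial.transform import Rotation as Ro
from station import manip
def snap(n):
    s=manip.snapshot(n); np.savez(f'{n}.npz',**s); return s
def load(n): return dict(np.load(f'{n}.npz'))
def pts(s):
    """world point for each pixel (HxWx3), nan where no depth"""
    K=s['intrinsics'];k1=float(s['k1']);d=s['depth'];h,w=d.shape
    u,v=np.meshgrid(np.arange(w),np.arange(h))
    x=(u-K[0,2])/K[0,0];y=(v-K[1,2])/K[1,1]
    p=cv2.undistortPoints(np.stack([u,v],-1).reshape(-1,1,2).astype(np.float64),K,np.array([k1,0,0,0,0.])).reshape(h,w,2)
    c=np.stack([p[...,0]*d,p[...,1]*d,d],-1)
    X=(c-s['t'])@s['R']; X[d<=0]=np.nan; return X
def proj(s,X):
    c=np.asarray(X)@s['R'].T+s['t'];a=c[...,:2]/c[...,2:];r=(a**2).sum(-1,keepdims=True)
    a=a*(1+float(s['k1'])*r);K=s['intrinsics'];return a@K[:2,:2].T+K[:2,2]
E
python3 - <<'E'
from h import *
for n in ['scene','top']:
    s=snap(n); print(n,s['k1'],s['intrinsics'].tolist(),(-s['R'].T@s['t']).round(3)); cv2.imwrite(f'pics/{n}0.png',cv2.resize(s['pixels'][...,::-1],(768,576)))
print(manip.sense())
E
```

```text
scene -0.007965523116492358 [[393.13595838107335, 0.0, 255.92741858279365], [0.0, 393.13595838107335, 190.91051380262277], [0.0, 0.0, 1.0]] [ 1.068 -0.297  1.073]
top -0.03152159666217374 [[388.72002730312505, 0.0, 252.05379122390073], [0.0, 388.72002730312505, 181.58960284304797], [0.0, 0.0, 1.0]] [0.311 0.027 1.24 ]
{'t': 0.1, 'q': array([ 1.02649117e+00,  5.28396443e-01,  1.43376621e+00,  7.10851758e-06,
        1.18140722e+00, -1.78473937e-01]), 'qd': array([ 0.00046903, -0.00135548, -0.00210763,  0.00027843,  0.00014042,
        0.00019014]), 'tau': array([ 5.16268374e-04, -4.43307817e+01, -1.78586698e+01, -2.23919965e-04,
        3.82731188e-03,  1.34180784e-06]), 'tcp_pos': array([0.22319663, 0.58310152, 0.23041973]), 'tool_rot': array([ 1.81898552e-01,  9.83316805e-01, -9.23588703e-04, -3.52621211e-04]), 'force': array([ 0.07644476,  0.29002151, -0.01134516]), 'ft_torque': array([ 2.28943184e-02, -9.68520926e-05,  1.27698635e-03]), 'gripper_force': 0.0, 'finger_gap': 1.0029113719399378}
```

View pics/scene0.png

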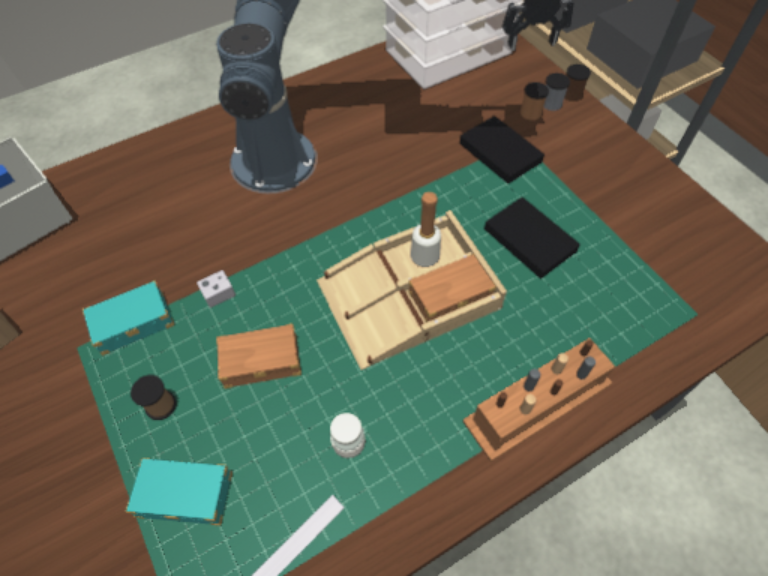

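View pics/top0.png

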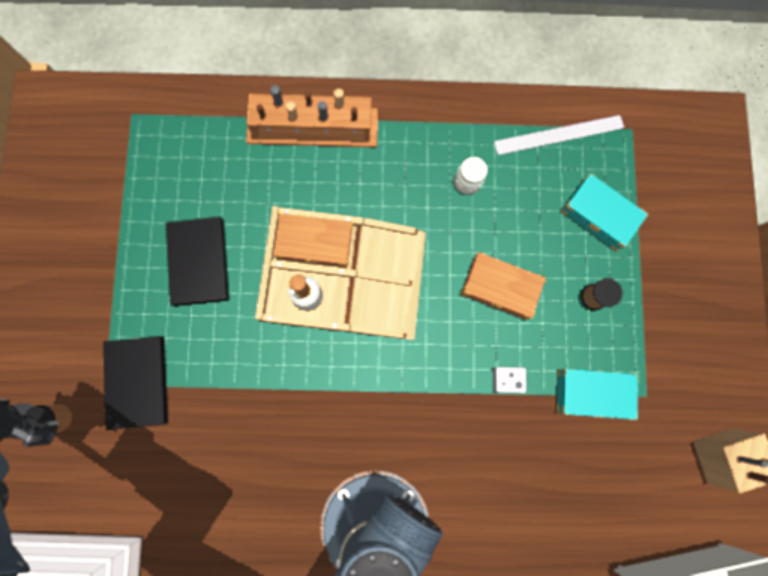

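Top view (768x576 picture): slab lookalikes at (197,260) and (135,382). Robot base is at (375,510), with its left on the image left, so the one farthest right is (197,260). Rack at about (340,270), ramp foot on the image right. The free bay is the lower one, nearer the robot, with the maul at (303,290). Brown loose case at (503,285); the turquoise ones at (605,212) and (600,395) are decoys. Jar (470,177), spool (602,294), steel block (510,380).

```bash
cat > m.py <<'E'
from h import *
import sys
def rect(P):
    (c,(w,h),a)=cv2.minAreaRect((P[:,:2]*1000).astype(np.float32)); 
    if w<h: w,h,a=h,w,a+90
    return np.round(c,1),round(w,1),round(h,1),round((a+90)%180-90,2)
def blob(s,X,u,v,z0,z1,tol=60,rad=70):
    """points with z in range, connected to seed pixel (768x576 picture coords)"""
    u,v=int(u/1.5),int(v/1.5)
    m=((X[...,2]>z0)&(X[...,2]<z1)).astype(np.uint8)
    m&=(np.abs(s['pixels'].astype(int)-s['pixels'][v,u].astype(int)).max(-1)<tol).astype(np.uint8)
    n,l=cv2.connectedComponents(m,connectivity=4); return X[l==l[v,u]] if m[v,u] else np.zeros((0,3))
E
python3 - <<'E'
from m import *
T={'slabA':((197,260),(530,237),.02,.045),'slabB':((135,382),(502,148),.02,.045),'case':((503,285),(257,352),.035,.065),'parked':((313,238),(452,284),.06,.095),
'jar':((472,167),(346,428),.05,.1),'spool':((607,291),(148,388),.05,.1),'block':((510,380),(214,286),.03,.05),'turq1':((605,212),(178,490),.03,.08),'turq2':((600,395),(125,312),.03,.08),
'head':((315,293),(425,236),.08,.125),'pommel':((298,283),(429,199),.16,.24)}
for i,n in enumerate(['top','scene']):
    s=load(n);X=pts(s)
    for k,a in T.items():
        B=blob(s,X,*a[i],a[2],a[3])
        u,v=a[i]; print(n,k,'seed',X[int(v/1.5),int(u/1.5)].round(3),len(B),end=' ')
        if len(B)>5: print(*rect(B),'z',np.percentile(B[:,2],[5,50,95]).round(4))
        else: print()
# rack: plan view of back stop, guides, ramp plane
a=load('top');b=load('scene')
P=np.concatenate([pts(a).reshape(-1,3),pts(b).reshape(-1,3)]);C=np.concatenate([a['pixels'].reshape(-1,3),b['pixels'].reshape(-1,3)])
# merged plan map 1mm colour
x0,x1,y0,y1=.2,.8,-.5,.5
g=np.zeros((400,800,3),np.uint8)
ok=np.isfinite(P[:,0]);o=np.argsort(P[ok][:,2]);P=P[ok][o];C=C[ok][o]
r=((x1-P[:,0])/.0015).astype(int);c=((y1-.0-P[:,1])/.00125).astype(int)
k=(r>=0)&(r<400)&(c>=0)&(c<800)
s=a;up=cv2.resize(s['pixels'][...,::-1][130:300,50:300],None,fx=3,fy=3,interpolation=cv2.INTER_CUBIC);cv2.imwrite('pics/crop1.png',up)
E
```

```text
top slabA seed [0.533 0.386 0.033] 2158 [533.5 389. ] 180.4 122.4 8.55 z [0.026  0.0303 0.0343]
top slabB seed [0.279 0.494 0.028] 2351 [277.1 498.4] 179.3 120.6 7.01 z [0.0268 0.0311 0.035 ]
top case seed [ 0.493 -0.255  0.049] 1342 [ 494.3 -258.4] 150.2 91.2 70.35 z [0.0467 0.0505 0.0543]
top parked seed [0.577 0.141 0.078] 1512 [520.2 152.6] 235.6 167.8 -5.16 z [0.0688 0.0781 0.0821]
top jar seed [ 0.735 -0.184  0.085] 221 [ 731.1 -188.2] 51.4 51.4 36.3 z [0.0813 0.0853 0.0891]
top spool seed [ 0.482 -0.461  0.076] 318 [ 479.9 -463.4] 58.5 56.9 -63.27 z [0.0677 0.0784 0.0821]
top block seed [ 0.3   -0.271  0.035] 298 [ 299.8 -270. ] 57.4 48.7 -89.45 z [0.0358 0.0402 0.0443]
top turq1 seed [ 0.657 -0.476  0.051] 1214 [ 663.5 -483.4] 149.0 90.8 54.94 z [0.047  0.0507 0.0546]
top turq2 seed [ 0.273 -0.453  0.047] 1411 [ 275.5 -452.7] 150.3 89.0 86.94 z [0.0469 0.0507 0.0542]
top head seed [0.459 0.127 0.112] 161 [460.2 146.4] 58.3 46.9 -48.38 z [0.1063 0.1109 0.1174]
top pommel seed [0.462 0.15  0.224] 90 [464.  150.8] 28.0 25.2 -86.44 z [0.2169 0.2208 0.2246]
scene slabA seed [0.543
[... 369 characters left out ...]
0809]
scene jar seed [ 0.732 -0.188  0.084] 316 [ 732.  -187.8] 50.7 49.3 55.58 z [0.0811 0.0846 0.0878]
scene spool seed [ 0.476 -0.46   0.074] 412 [ 481.1 -461.3] 60.0 58.0 29.53 z [0.0558 0.0773 0.0802]
scene block seed [ 0.307 -0.272  0.043] 243 [ 301.2 -269. ] 57.2 51.8 89.92 z [0.0349 0.0394 0.0434]
scene turq1 seed [ 0.668 -0.481  0.05 ] 2059 [ 663.5 -481. ] 149.4 90.8 54.36 z [0.0462 0.0493 0.0522]
scene turq2 seed [ 0.278 -0.451  0.047] 1242 [ 277. -451.] 150.5 93.8 87.42 z [0.0463 0.0496 0.053 ]
scene head seed [0.474 0.141 0.117] 35 [470.6 153.6] 34.7 18.8 85.71 z [0.1099 0.1184 0.1233]
scene pommel seed [0.471 0.148 0.225] 65 [463.9 152.2] 26.3 24.3 22.24 z [0.2167 0.2203 0.2231]
```

View pics/crop1.png

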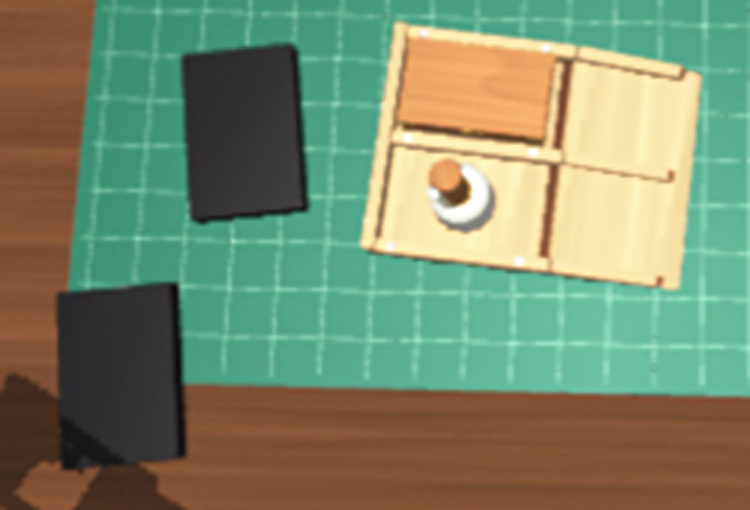

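The crop shows slab A at (245,132) and slab B at (118,375). A measures y=0.389 and B y=0.498, so A is the one meant, and both views agree. Next I fit the rack pose and work out the maul moves.

```bash
cat >> h.py <<'E'
def tool_delta(target,st=None,rot=None):
    """scaled shift/turn in tool axes from the sensed pose to target (and rotation)"""
    st=st or manip.sense();R=Ro.from_quat(st['tool_rot'])
    d=R.inv().apply(np.array(target)-st['tcp_pos'])/.8
    t=(R.inv()*rot).as_rotvec()/np.pi if rot is not None else np.zeros(3)
    return d.round(4),t.round(4)
E
cat > rackfit.py <<'E'
from h import *
from scipy.optimize import minimize
def model(x,y):
    z=np.where(x<140,x*40/140,np.where(x<152,40,28.))
    g=(np.abs(y)<6)|(np.abs(np.abs(y)-112)<6)
    z=np.where(g&(x>26),np.where(x<140,z+16,56),z)
    z=np.where(x>316,68,z); return np.where((x<0)|(x>328)|(np.abs(y)>118),0,z)
P=[]
for n in ['top','scene']:
    X=pts(load(n)).reshape(-1,3)*1000
    P.append(X[(np.abs(X[:,0]-520)<190)&(X[:,1]>-130)&(X[:,1]<310)&(X[:,2]<74)])
def cost(p,P):
    c,s=np.cos(p[2]),np.sin(p[2]);d=P[:,:2]-p[:2]
    x=d@[c,s];y=d@[-s,c]
    w=~((x>150)&(x<318)&(y<-4)&(y>-108)) & ~((x>152)&(x<316)&(y>6)&(y<106))
    return np.mean(np.minimum(np.abs(P[:,2]-model(x,y)),15)*w)
for Q in [P[0],P[1],np.concatenate(P)]:
    best=min((minimize(cost,[505+a,-90+b,np.radians(84.7)],args=(Q,),method='Nelder-Mead',options=dict(initial_simplex=np.array([505+a,-90+b,np.radians(84.7)])+[[0,0,0],[8,0,0],[0,8,0],[0,0,.04]],xatol=.01,fatol=1e-5)) for a in(-15,0,15) for b in (-15,0,15)),key=lambda r:r.fun)
    print(best.x[:2].round(1),np.degrees(best.x[2]).round(2),best.fun.round(3))
np.save('rack.npy',best.x)
E
python3 rackfit.py; python3 - <<'E'
from h import *
for t in [(.464,.1515,.27),(.464,.1515,.164)]: print(tool_delta(t))
st=manip.sense(); st['tcp_pos']=np.array([.464,.1515,.164])
for t in [(.464,.1515,.27),(.534,.3895,.27),(.534,.3895,.166)]: print(tool_delta(t,st))
p=np.load('rack.npy');c,s=np.cos(p[2]),np.sin(p[2])
for n,q in dict(case=(495.2,-257.8),maul=(464,151.5)).items():
    d=np.array(q)-p[:2];print(n,d@[c,s],d@[-s,c])
E
```

```text
[496.9 -88.3] 84.41 1.985
[494.8 -84.8] 84.67 2.4
[496.5 -86. ] 84.31 2.308
(array([-0.4741, -0.3962, -0.0489]), array([0., 0., 0.]))
(array([-0.4741, -0.396 ,  0.0836]), array([0., 0., 0.]))
(array([ 0.    , -0.0003, -0.1325]), array([0., 0., 0.]))
(array([ 0.0248,  0.3089, -0.1331]), array([0., 0., 0.]))
(array([ 0.0247,  0.3091, -0.0031]), array([0., 0., 0.]))
case -171.09777836525444 -15.727244647171645
maul 233.08811433017797 55.92255748791031
```

Maul at rack (233, 56), so the free bay is the left one, and the fit agrees. First move goes above the maul in three legs.

Call:
apply_moves(claw=[1, 1, 1, 1, 1], travel=[[-0.158, -0.132, -0.05], [-0.158, -0.132, -0.05], [-0.158, -0.132, -0.05], [-0.158, -0.132, -0.05], [-0.158, -0.132, -0.05]], turn=[[0, 0, 0], [0, 0, 0], [0, 0, 0], [0, 0, 0], [0, 0, 0]])

```text
t: 0.52
tcp_pos: [0.3066, 0.4353, 0.2725]
tool_rot: [0.184, 0.983, -0.001, 0.001]
force: [-0.5, -0.1, 0.7]
finger_gap: 1.003
gripper_force: 0.0
```

Call:
apply_moves(claw=[1, 1, 1, 1, 1], travel=[[-0.158, -0.132, 0], [-0.158, -0.132, 0], [-0.158, -0.132, 0], [-0.158, -0.132, 0], [-0.158, -0.132, 0]], turn=[[0, 0, 0], [0, 0, 0], [0, 0, 0], [0, 0, 0], [0, 0, 0]])

```text
t: 0.93
tcp_pos: [0.3872, 0.2913, 0.271]
tool_rot: [0.185, 0.983, -0.001, 0.001]
force: [0.1, 0.5, 0.1]
finger_gap: 1.003
gripper_force: 0.0
```

Call:
apply_moves(claw=[1, 1, 1, 1, 1], travel=[[-0.158, -0.132, 0], [-0.158, -0.132, 0], [-0.158, -0.132, 0], [-0.158, -0.132, 0], [-0.158, -0.132, 0]], turn=[[0, 0, 0], [0, 0, 0], [0, 0, 0], [0, 0, 0], [0, 0, 0]])

```text
t: 1.35
tcp_pos: [0.4686, 0.1475, 0.2713]
tool_rot: [0.185, 0.983, -0.001, 0.002]
force: [0.7, 0.9, -0.2]
finger_gap: 1.001
gripper_force: 0.0
```

```bash
python3 - <<'E'
from m import *
s=snap('wrist');X=pts(s);st=manip.sense();print(st['tcp_pos'],st['tool_rot'].round(4),st['force'].round(2))
for z0,z1 in((.212,.24),):
    m=(X[...,2]>z0)&(X[...,2]<z1)&(np.hypot(X[...,0]-.464,X[...,1]-.15)<.04);print(m.sum());
    if m.sum()>5: print(rect(X[m]),X[m].mean(0))
print(tool_delta((.464,.1515,.164)),s['t'])
E
```

```text
[0.46631421 0.15001222 0.27103383] [1.847e-01 9.828e-01 0.000e+00 3.000e-04] [ 0.1  -0.12  0.16]
1672
(array([462.2, 152. ]), 31.0, 29.4, 66.2) [0.46075743 0.15252222 0.2207942 ]
(array([0.0034, 0.0007, 0.1338]), array([0., 0., 0.])) [-0.30750159 -0.41655423  0.30589929]
```

Call:
apply_moves(claw=[1, 1, 1, 1, 1], travel=[[0.004, 0.001, 0.03], [0.004, 0.001, 0.06], [0.004, 0.001, 0.1], [0.004, 0.001, 0.134], [0.004, 0.001, 0.134]], turn=[[0, 0, 0], [0, 0, 0], [0, 0, 0], [0, 0, 0], [0, 0, 0]])

```text
t: 1.82
tcp_pos: [0.4569, 0.1552, 0.1597]
tool_rot: [0.181, 0.983, -0.001, -0.006]
force: [-0.4, 0.1, -0.9]
finger_gap: 1.001
gripper_force: 0.0
```

Call:
apply_moves(claw=[-1, -1, -1, -1, -1], newtons=50, travel=[[0, 0, 0], [0, 0, 0], [0, 0, 0], [0, 0, 0], [0, 0, 0]], turn=[[0, 0, 0], [0, 0, 0], [0, 0, 0], [0, 0, 0], [0, 0, 0]])

```text
t: 2.23
tcp_pos: [0.4623, 0.1539, 0.1656]
tool_rot: [0.181, 0.983, -0.0, 0.001]
force: [-0.8, -5.3, 7.4]
finger_gap: 0.321
gripper_force: 48.6
```

Call:
apply_moves(claw=[-1, -1, -1, -1, -1], travel=[[0, 0, 0], [0, 0, 0], [0, 0, 0], [0, 0, 0], [0, 0, 0]], turn=[[0, 0, 0], [0, 0, 0], [0, 0, 0], [0, 0, 0], [0, 0, 0]])

```text
t: 2.65
tcp_pos: [0.4622, 0.1534, 0.1656]
tool_rot: [0.182, 0.983, -0.0, 0.001]
force: [-0.7, -2.6, 5.0]
finger_gap: 0.314
gripper_force: 48.7
```

Call:
apply_moves(claw=[-1, -1, -1, -1, -1], travel=[[0, 0, -0.02], [0, 0, -0.045], [0, 0, -0.07], [0, 0, -0.1], [0, 0, -0.1]], turn=[[0, 0, 0], [0, 0, 0], [0, 0, 0], [0, 0, 0], [0, 0, 0]])

```text
t: 3.07
tcp_pos: [0.4642, 0.1544, 0.2481]
tool_rot: [0.182, 0.983, 0.001, 0.004]
force: [1.2, 0.4, -3.0]
finger_gap: 0.321
gripper_force: 50.1
```

Call:
apply_moves(claw=[-1, -1, -1, -1, -1], travel=[[0.002, 0.02, 0], [0.004, 0.05, 0], [0.006, 0.08, 0], [0.008, 0.11, 0], [0.01, 0.14, 0]], turn=[[0, 0, 0], [0, 0, 0], [0, 0, 0], [0, 0, 0], [0, 0, 0]])

```text
t: 3.48
tcp_pos: [0.4935, 0.2622, 0.2427]
tool_rot: [0.182, 0.983, -0.001, -0.001]
force: [0.2, -0.4, -3.6]
finger_gap: 0.32
gripper_force: 50.3
```

Call:
apply_moves(claw=[-1, -1, -1, -1, -1], travel=[[0.002, 0.04, 0], [0.006, 0.08, 0], [0.008, 0.12, 0], [0.012, 0.15, 0], [0.012, 0.168, 0]], turn=[[0, 0, 0], [0, 0, 0], [0, 0, 0], [0, 0, 0], [0, 0, 0]])

```text
t: 3.9
tcp_pos: [0.5327, 0.3932, 0.2419]
tool_rot: [0.181, 0.983, 0.0, -0.001]
force: [-0.4, -0.6, -3.8]
finger_gap: 0.319
gripper_force: 50.2
```

Call:
apply_moves(claw=[-1, -1, -1, -1, -1], travel=[[0, 0, 0], [0, 0, 0.02], [0, 0, 0.04], [0, 0, 0.06], [0, 0, 0.06]], turn=[[0, 0, 0], [0, 0, 0], [0, 0, 0], [0, 0, 0], [0, 0, 0]])

```text
t: 4.32
tcp_pos: [0.5299, 0.3879, 0.1909]
tool_rot: [0.182, 0.983, -0.004, -0.004]
force: [-1.1, -0.7, -4.0]
finger_gap: 0.319
gripper_force: 50.3
```

```bash
python3 - <<'E'
from m import *
st=manip.sense();print(st['tcp_pos'],st['tool_rot'].round(4),st['force'].round(2),st['finger_gap'])
# white head points in scene and top: lowest z
for n in('scene','top'):
    s=snap(n);X=pts(s);c=s['pixels'].astype(int)
    m=(c.min(-1)>95)&(c.max(-1)-c.min(-1)<45)&(np.hypot(X[...,0]-st['tcp_pos'][0],X[...,1]-st['tcp_pos'][1])<.06)&(X[...,2]>.034)&(X[...,2]<.16)
    if m.sum()>5:
        print(n,m.sum(),rect(X[m]),np.percentile(X[m][:,2],[1,5,50,95,99]).round(4))
s=load('scene');u,v=proj(s,np.array([.534,.39,.1])).astype(int);u=min(max(u,100),411);v=min(max(v,90),290)
cv2.imwrite('pics/maul1.png',cv2.resize(s['pixels'][v-90:v+90,u-100:u+100,::-1],None,fx=3,fy=3))
E
```

```text
[0.52987099 0.38790963 0.1908514 ] [ 0.1822  0.9832 -0.0035 -0.0044] [-1.14 -0.73 -4.02] 0.3189049672708908
scene 411 (array([537.6, 379.7]), 61.6, 48.5, 49.25) [0.0591 0.0667 0.1107 0.1377 0.1396]
top 348 (array([525.3, 378.8]), 61.9, 49.4, -53.76) [0.0675 0.0739 0.129  0.1417 0.1436]
```

View pics/maul1.png

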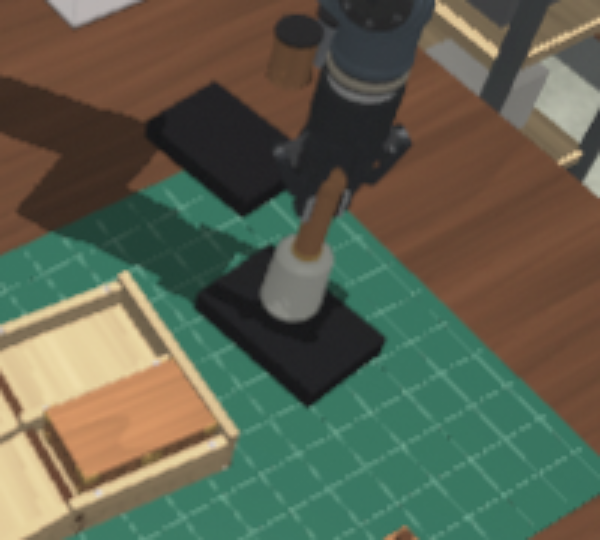

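The maul hangs upright over the middle of the slab at crop (295,300). Lowering gently.

Call:
apply_moves(claw=[-1, -1, -1, -1, -1], travel=[[0, 0, 0.008], [0, 0, 0.016], [0, 0, 0.024], [0, 0, 0.026], [0, 0, 0.026]], turn=[[0, 0, 0], [0, 0, 0], [0, 0, 0], [0, 0, 0], [0, 0, 0]])

```text
t: 4.83
tcp_pos: [0.5328, 0.3902, 0.1746]
tool_rot: [0.182, 0.983, -0.0, -0.001]
force: [0.6, 0.3, -3.7]
finger_gap: 0.317
gripper_force: 50.4
```

Call:
apply_moves(claw=[-1, -1, -1, -1, -1], travel=[[0, 0, 0], [0, 0, 0.002], [0, 0, 0.003], [0, 0, 0.003], [0, 0, 0.003]], turn=[[0, 0, 0], [0, 0, 0], [0, 0, 0], [0, 0, 0], [0, 0, 0]])

```text
t: 5.25
tcp_pos: [0.5333, 0.3905, 0.173]
tool_rot: [0.182, 0.983, 0.0, 0.0]
force: [0.4, -0.2, -4.5]
finger_gap: 0.316
gripper_force: 50.4
```

Call:
apply_moves(claw=[-1, -1, -1, -1, -1], travel=[[0, 0, 0.003], [0, 0, 0.005], [0, 0, 0.006], [0, 0, 0.006], [0, 0, 0.006]], turn=[[0, 0, 0], [0, 0, 0], [0, 0, 0], [0, 0, 0], [0, 0, 0]])

```text
t: 5.67
tcp_pos: [0.5333, 0.3904, 0.168]
tool_rot: [0.182, 0.983, -0.0, -0.0]
force: [-0.2, 0.8, -3.5]
finger_gap: 0.317
gripper_force: 50.7
```

Call:
apply_moves(claw=[-1, -1, -1], travel=[[0, 0, 0.001], [0, 0, 0.001], [0, 0, 0.001]], turn=[[0, 0, 0], [0, 0, 0], [0, 0, 0]])

```text
t: 5.92
tcp_pos: [0.5334, 0.3905, 0.1677]
tool_rot: [0.182, 0.983, 0.0, 0.0]
force: [-0.1, 0.1, -1.3]
finger_gap: 0.317
gripper_force: 50.7
```

Call:
apply_moves(claw=[-1, -1, -1], travel=[[0, 0, 0.001], [0, 0, 0.001], [0, 0, 0.001]], turn=[[0, 0, 0], [0, 0, 0], [0, 0, 0]])

```text
t: 6.17
tcp_pos: [0.5335, 0.3905, 0.1676]
tool_rot: [0.182, 0.983, 0.0, 0.0]
force: [-1.7, -1.8, 5.1]
finger_gap: 0.316
gripper_force: 51.2
```

Call:
apply_moves(claw=[-0.3, -0.2, 0, 0.5, 1], travel=[[0, 0, 0], [0, 0, 0], [0, 0, 0], [0, 0, 0], [0, 0, 0]], turn=[[0, 0, 0], [0, 0, 0], [0, 0, 0], [0, 0, 0], [0, 0, 0]])

```text
t: 6.58
tcp_pos: [0.5334, 0.3905, 0.1662]
tool_rot: [0.182, 0.983, 0.0, -0.0]
force: [0.8, 0.1, 0.5]
finger_gap: 0.767
gripper_force: 0.0
```

Call:
apply_moves(claw=[1, 1, 1, 1, 1], travel=[[0, 0, 0], [0, 0, 0], [0, 0, 0], [0, 0, -0.02], [0, 0, -0.04]], turn=[[0, 0, 0], [0, 0, 0], [0, 0, 0], [0, 0, 0], [0, 0, 0]])

```text
t: 7.0
tcp_pos: [0.5325, 0.39, 0.1975]
tool_rot: [0.182, 0.983, -0.001, -0.001]
force: [1.0, -0.2, -0.5]
finger_gap: 1.001
gripper_force: 0.0
```

Call:
apply_moves(claw=[1, 1, 1, 1, 1], travel=[[0, 0, -0.03], [0, 0, -0.06], [0, 0, -0.09], [0, 0, -0.11], [0, 0, -0.11]], turn=[[0, 0, 0], [0, 0, 0], [0, 0, 0], [0, 0, 0], [0, 0, 0]])

```text
t: 7.42
tcp_pos: [0.5354, 0.3916, 0.2913]
tool_rot: [0.182, 0.983, 0.003, 0.004]
force: [0.2, 0.6, -0.3]
finger_gap: 1.003
gripper_force: 0.0
```

```bash
python3 - <<'E'
from m import *
st=manip.sense();print(st)
for n in('scene','top'):
    s=snap(n);X=pts(s);c=s['pixels'].astype(int)
    d=np.hypot(X[...,0]-.533,X[...,1]-.3905)
    m=(c.min(-1)>95)&(c.max(-1)-c.min(-1)<45)&(d<.06)&(X[...,2]>.034)&(X[...,2]<.12)
    print(n,m.sum(),rect(X[m]),np.percentile(X[m][:,2],[1,50,99]).round(4))
    m=(d<.04)&(X[...,2]>.19)&(X[...,2]<.235)&(c[...,0]>c[...,2]+25); print(m.sum(), X[m].mean(0), X[m].max(0))
    a=dict(top=(503,285),scene=(257,352))[n]; print(rect(blob(s,X,*a,.035,.065)))
E
```

```text
{'t': 7.4167, 'q': array([ 4.63370185e-01,  5.22297353e-01,  1.26570767e+00,  4.44152937e-05,
        1.34434299e+00, -7.41751122e-01]), 'qd': array([-0.00081917,  0.03971154,  0.06281347, -0.00021894, -0.04894144,
        0.00126539]), 'tau': array([-6.58682990e-02, -4.40036273e+01, -1.86834025e+01, -1.12863706e-02,
        2.95865200e-01,  4.22001779e-05]), 'tcp_pos': array([0.53540591, 0.39161623, 0.29128562]), 'tool_rot': array([0.18182338, 0.98332034, 0.00280068, 0.00367728]), 'force': array([ 0.19232495,  0.60808701, -0.2932757 ]), 'ft_torque': array([ 0.02890355, -0.04661739,  0.00370345]), 'gripper_force': 0.0, 'finger_gap': 1.0028882254198577}
scene 401 (array([541.1, 383.7]), 60.3, 53.6, 41.74) [0.0369 0.0878 0.116 ]
116 [0.53924202 0.38458302 0.21376524] [0.5505072  0.40415347 0.22722332]
(array([ 495.9, -257.1]), 147.9, 91.1, 70.12)
top 355 (array([531.8, 382.7]), 63.6, 54.2, -29.97) [0.0421 0.1078 0.1183]
48 [0.52490102 0.38530805 0.21178435] [0.53448129 0.39830543 0.22671821]
(array([ 494.4, -258.5]), 149.3, 91.6, 70.46)
```

The maul is released and upright: head at about (0.533, 0.39), pommel top z≈0.225. Next I go to the far side of the loose case, turning the fingers to lie along the rack's x axis.

Call:
apply_moves(claw=[1, 1, 1, 1, 1], travel=[[-0.08, -0.18, 0], [-0.08, -0.18, 0], [-0.08, -0.18, 0], [-0.08, -0.18, 0], [-0.08, -0.18, 0]], turn=[[0, 0, -0.0855], [0, 0, -0.0855], [0, 0, -0.0855], [0, 0, -0.0855], [0, 0, -0.0855]])

```text
t: 7.93
tcp_pos: [0.5406, 0.2271, 0.2842]
tool_rot: [0.051, 0.999, -0.002, -0.002]
force: [-0.2, 1.1, -0.1]
finger_gap: 0.996
gripper_force: 0.0
```

Call:
apply_moves(claw=[1, 1, 1, 1, 1], travel=[[-0.041, -0.205, 0], [-0.041, -0.205, 0], [-0.041, -0.205, 0], [-0.041, -0.205, 0], [-0.041, -0.205, 0]], turn=[[0, 0, 0], [0, 0, 0], [0, 0, 0], [0, 0, 0], [0, 0, 0]])

```text
t: 8.35
tcp_pos: [0.5587, 0.0603, 0.2847]
tool_rot: [0.052, 0.999, -0.002, -0.001]
force: [0.4, 0.9, -0.2]
finger_gap: 1.0
gripper_force: 0.0
```

Call:
apply_moves(claw=[1, 1, 1, 1, 1], travel=[[-0.041, -0.205, 0], [-0.041, -0.205, 0], [-0.041, -0.205, 0], [-0.041, -0.205, 0], [-0.041, -0.205, 0]], turn=[[0, 0, 0], [0, 0, 0], [0, 0, 0], [0, 0, 0], [0, 0, 0]])

```text
t: 8.77
tcp_pos: [0.5759, -0.1063, 0.2848]
tool_rot: [0.052, 0.999, -0.002, -0.0]
force: [0.5, 1.1, -0.1]
finger_gap: 0.997
gripper_force: 0.0
```

Call:
apply_moves(claw=[1, 1, 1, 1, 1], travel=[[-0.041, -0.205, 0], [-0.041, -0.205, 0], [-0.041, -0.205, 0], [-0.041, -0.205, 0], [-0.041, -0.205, 0]], turn=[[0, 0, 0], [0, 0, 0], [0, 0, 0], [0, 0, 0], [0, 0, 0]])

```text
t: 9.18
tcp_pos: [0.5923, -0.2732, 0.2843]
tool_rot: [0.052, 0.999, -0.002, -0.0]
force: [1.0, 0.3, 0.2]
finger_gap: 1.001
gripper_force: 0.0
```

```bash
cat >> h.py <<'E'
RK=np.load('rack.npy')
def to_rack(p):
    c,s=np.cos(RK[2]),np.sin(RK[2]);d=np.asarray(p)[:2]*1000-RK[:2];return np.array([d@[c,s],d@[-s,c]]).round(1)
def from_rack(x,y):
    c,s=np.cos(RK[2]),np.sin(RK[2]);return (RK[:2]+x*np.array([c,s])+y*np.array([-s,c]))/1000
def tool(head,tilt=0):
    """tool y at heading+90 rack deg... tool x along rack angle head, fingers down, tips tilted forward along tool x by tilt deg"""
    a=RK[2]+np.radians(head);x=np.array([np.cos(a),np.sin(a),0]);z=np.array([0,0,-1.])
    t=np.radians(tilt);z2=z*np.cos(t)+x*np.sin(t);x2=x*np.cos(t)-z*np.sin(t)
    return Ro.from_matrix(np.stack([x2,np.cross(z2,x2),z2],1))
E
python3 - <<'E'
from h import *
st=manip.sense();print(st['tcp_pos'],to_rack(st['tcp_pos']),st['q'].round(2))
print(tool_delta([*from_rack(-171,-115),.006],rot=tool(90)))
E
```

```text
[ 0.59233249 -0.2731842   0.28431948] [-176.8 -113.9] [-0.6   0.51  1.3  -0.    1.33 -2.07]
(array([-0.0013,  0.0085,  0.3479]), array([-0.0012,  0.0001, -0.0013]))
```

Call:
apply_moves(claw=[1, 1, 1, 1, 1], travel=[[0, 0.008, 0.05], [0, 0.008, 0.1], [0, 0.008, 0.15], [0, 0.008, 0.2], [0, 0.008, 0.24]], turn=[[0, 0, 0], [0, 0, 0], [0, 0, 0], [0, 0, 0], [0, 0, 0]])

```text
t: 9.6
tcp_pos: [0.5907, -0.2571, 0.09]
tool_rot: [0.049, 0.999, 0.002, -0.002]
force: [-0.3, 0.3, -0.5]
finger_gap: 1.001
gripper_force: 0.0
```

Call:
apply_moves(claw=[1, 1, 1, 1, 1], travel=[[0, 0, 0.03], [0, 0, 0.06], [0, 0, 0.09], [0, 0, 0.1], [0, 0, 0.1]], turn=[[0, 0, 0], [0, 0, 0], [0, 0, 0], [0, 0, 0], [0, 0, 0]])

```text
t: 10.02
tcp_pos: [0.5903, -0.2572, 0.0109]
tool_rot: [0.048, 0.999, 0.002, -0.003]
force: [-0.1, 0.3, -0.4]
finger_gap: 0.999
gripper_force: 0.0
```

Call:
apply_moves(claw=[1, 1, 1], travel=[[0, 0, 0], [0, 0, 0], [0, 0, 0]], turn=[[0, 0, 0], [0, 0, 0], [0, 0, 0]])

```text
t: 10.27
tcp_pos: [0.5935, -0.2603, 0.0163]
tool_rot: [0.049, 0.999, -0.001, 0.001]
force: [-0.1, -0.2, -0.2]
finger_gap: 1.002
gripper_force: 0.0
```

Call:
apply_moves(claw=[1, 1, 1, 1, 1], travel=[[0.006, -0.008, 0.01], [0.02, -0.008, 0.01], [0.03, -0.008, 0.01], [0.04, -0.008, 0.01], [0.05, -0.008, 0.01]], turn=[[0, 0, 0], [0, 0, 0], [0, 0, 0], [0, 0, 0], [0, 0, 0]])

```text
t: 10.68
tcp_pos: [0.5523, -0.2628, 0.0071]
tool_rot: [0.049, 0.999, -0.0, 0.001]
force: [2.8, 1.5, 0.7]
finger_gap: 0.998
gripper_force: 1.2
```

Call:
apply_moves(claw=[1, 1, 1, 1, 1], travel=[[0.01, 0, 0], [0.02, 0, 0], [0.03, 0, 0], [0.04, 0, 0], [0.05, 0, 0]], turn=[[0, 0, 0], [0, 0, 0], [0, 0, 0], [0, 0, 0], [0, 0, 0]])

```text
t: 11.1
tcp_pos: [0.5123, -0.2591, 0.0069]
tool_rot: [0.048, 0.999, -0.001, 0.001]
force: [4.1, -0.5, 1.7]
finger_gap: 1.003
gripper_force: 2.0
```

```bash
cat > case.py <<'E'
from m import *
def case(z0=.042,z1=.058,names=('scene','top')):
    out=[]
    for n in names:
        s=snap(n);X=pts(s);c=s['pixels'].astype(int)
        m=((X[...,2]>z0)&(X[...,2]<z1)&(c[...,0]>c[...,2]+45)&(np.abs(X[...,0]-.47)<.14)&(X[...,1]<-.1)&(X[...,1]>-.42)).astype(np.uint8)
        k,l,st,_=cv2.connectedComponentsWithStats(m,connectivity=4);i=1+np.argmax(st[1:,4])
        r=rect(X[l==i]);print(n,r,'rack',to_rack(r[0]/1000),'yaw',round(r[3]-np.degrees(RK[2]),1))
if __name__=='__main__':
    st=manip.sense();print('tcp',st['tcp_pos'].round(4),to_rack(st['tcp_pos']),st['force'].round(1));case()
E
python3 case.py
```

```text
tcp [ 0.5123 -0.2591  0.0069] [-170.7  -32.9] [ 4.1 -0.5  1.7]
scene (array([ 451.3, -317.2]), 90.6, 41.0, -5.38) rack [-234.6   22.1] yaw -89.7
top (array([ 447.8, -263.1]), 150.2, 80.4, 84.46) rack [-181.1   30.9] yaw 0.2
```

Call:
apply_moves(claw=[1, 1, 1, 1, 1], travel=[[0.01, 0, 0], [0.02, 0, 0], [0.03, 0, 0], [0.036, 0, 0], [0.036, 0, 0]], turn=[[0, 0, 0], [0, 0, 0], [0, 0, 0], [0, 0, 0], [0, 0, 0]])

```text
t: 11.62
tcp_pos: [0.4814, -0.2549, 0.0063]
tool_rot: [0.049, 0.999, 0.001, -0.001]
force: [-0.5, 0.8, 1.2]
finger_gap: 1.002
gripper_force: 0.0
```

```bash
python3 case.py
```

```text
tcp [ 0.4814 -0.2549  0.0063] [-169.6   -1.7] [-0.5  0.8  1.2]
scene (array([ 420.6, -313.2]), 91.8, 41.9, -5.41) rack [-233.6   53. ] yaw -89.7
top (array([ 416.8, -261. ]), 152.1, 75.5, 84.44) rack [-182.1   62. ] yaw 0.1
```

The case is now parallel to the rack (yaw about 0) at rack y≈55, in line with the free bay. I'll back off, rise and turn a quarter for the push from behind.

Call:
apply_moves(claw=[1, 1, 1, 1, 1], travel=[[-0.02, 0, 0], [-0.05, 0, 0], [-0.05, 0, -0.05], [-0.05, 0, -0.1], [-0.05, 0, -0.15]], turn=[[0, 0, 0], [0, 0, 0], [0, 0, 0], [0, 0, 0], [0, 0, 0]])

```text
t: 12.13
tcp_pos: [0.5218, -0.2581, 0.1253]
tool_rot: [0.048, 0.999, 0.002, -0.003]
force: [0.2, -0.6, -0.0]
finger_gap: 1.003
gripper_force: 0.0
```

Call:
apply_moves(claw=[0, 0, 0, 0, 0], travel=[[0, 0, -0.02], [0, -0.03, -0.02], [0, -0.06, -0.02], [0, -0.09, -0.02], [0, -0.1, -0.02]], turn=[[0, 0, 0.035], [0, 0, 0.07], [0, 0, 0.105], [0, 0, 0.14], [0, 0, 0.17]])

```text
t: 12.55
tcp_pos: [0.5148, -0.3419, 0.1425]
tool_rot: [0.314, 0.95, -0.001, -0.0]
force: [0.6, 0.3, 0.4]
finger_gap: 0.498
gripper_force: 0.0
```

Call:
apply_moves(claw=[0, 0, 0, 0, 0], travel=[[0, 0, 0], [0, 0, 0], [0, 0, 0], [0, 0, 0], [0, 0, 0]], turn=[[0, 0, 0.035], [0, 0, 0.07], [0, 0, 0.105], [0, 0, 0.14], [0, 0, 0.17]])

```text
t: 12.97
tcp_pos: [0.5144, -0.3382, 0.1417]
tool_rot: [0.552, 0.834, 0.0, -0.002]
force: [-0.2, 0.7, -0.2]
finger_gap: 0.501
gripper_force: 0.0
```

Call:
apply_moves(claw=[0, 0, 0, 0, 0], travel=[[0, 0, 0], [0, 0, 0], [0, 0, 0], [0, 0, 0], [0, 0, 0]], turn=[[0, 0, 0.035], [0, 0, 0.07], [0, 0, 0.105], [0, 0, 0.14], [0, 0, 0.16]])

```text
t: 13.38
tcp_pos: [0.5145, -0.3381, 0.1417]
tool_rot: [0.742, 0.67, -0.0, -0.002]
force: [0.6, 0.5, 0.6]
finger_gap: 0.501
gripper_force: 0.0
```

```bash
python3 case.py; python3 - <<'E'
from h import *
st=manip.sense();s=load('wrist')
print(st['q'].round(2),st['finger_gap'])
print(tool_delta([*from_rack(-300,56),.16],rot=tool(0,20)))
st2=dict(st);st2['tcp_pos']=np.array([*from_rack(-300,56),.16]);st2['tool_rot']=tool(0,20).as_quat()
for a in [(-292,56,.03),(-285,56,.03)]: print(tool_delta([*from_rack(*a[:2]),a[2]],st2))
# wrist camera place in tool frame (picture taken above maul, tcp .4663,.150,.271)
C=-s['R'].T@s['t'];print('cam in tool',Ro.from_quat([.1847,.9828,0,.0003]).inv().apply(C-[.4663,.15,.271]).round(3))
E
```

```text
tcp [ 0.5145 -0.3381  0.1417] [-249.1  -42.9] [0.6 0.5 0.6]
scene (array([ 426.7, -256.8]), 139.9, 90.7, 84.75) rack [-176.9   52.5] yaw 0.4
[-0.76  0.63  1.53 -0.    0.99 -0.67] 0.49940369064272294
(array([-0.0631, -0.124 , -0.0225]), array([-0.001 ,  0.1106,  0.0007]))
(array([-0.0462, -0.    ,  0.1561]), array([0., 0., 0.]))
(array([-0.038 , -0.    ,  0.1591]), array([0., 0., 0.]))
cam in tool [ 0.072 -0.001 -0.144]Traceback (most recent call last):
  File "case.py", line 10, in <module>
    st=manip.sense();print('tcp',st['tcp_pos'].round(4),to_rack(st['tcp_pos']),st['force'].round(1));case()
                                                                                                     ~~~~^^
  File "case.py", line 7, in case
    k,l,st,_=cv2.connectedComponentsWithStats(m,connectivity=4);i=1+np.argmax(st[1:,4])
                                                                    ~~~~~~~~~^^^^^^^^^^
    return _wrapfunc(a, 'argmax', axis=axis, out=out, **kwds)
    return bound(*args, **kwds)
ValueError: attempt to get argmax of an empty sequence
```

Call:
apply_moves(claw=[0, 0, 0, 0, 0], travel=[[-0.03, -0.04, -0.02], [-0.063, -0.08, -0.02], [-0.063, -0.124, -0.0225], [-0.063, -0.124, -0.0225], [-0.063, -0.124, -0.0225]], turn=[[0, 0.035, 0], [0, 0.07, 0], [0, 0.11, 0], [0, 0.11, 0], [0, 0.11, 0]])

```text
t: 13.9
tcp_pos: [0.4094, -0.3813, 0.1597]
tool_rot: [0.731, 0.66, 0.128, -0.116]
force: [0.6, 1.3, 0.2]
finger_gap: 0.499
gripper_force: 0.0
```

Call:
apply_moves(claw=[0, 0, 0, 0, 0], travel=[[-0.015, 0, 0.04], [-0.03, 0, 0.08], [-0.046, 0, 0.12], [-0.046, 0, 0.12], [-0.046, 0, 0.12]], turn=[[0, 0, 0], [0, 0, 0], [0, 0, 0], [0, 0, 0], [0, 0, 0]])

```text
t: 14.32
tcp_pos: [0.4118, -0.3789, 0.0565]
tool_rot: [0.729, 0.662, 0.128, -0.118]
force: [0.7, -0.3, -0.2]
finger_gap: 0.504
gripper_force: 0.0
```

```bash
python3 - <<'E'
from case import *
st=manip.sense();print(st['tcp_pos'],to_rack(st['tcp_pos']),st['q'].round(2))
for n in('top','scene'):
    try: case(names=(n,))
    except Exception as e: print(n,'none')
print(tool_delta([*from_rack(-290,55),.03],rot=tool(0,20)))
a,b=load('scene')['pixels'],load('top')['pixels']
cv2.imwrite('pics/pre.png',np.hstack([cv2.resize(a[150:330,40:300],(400,277)),cv2.resize(b[110:290,230:490],(400,277))])[...,::-1])
E
```

```text
[ 0.411773   -0.3789474   0.05647329] [-299.9   55.3] [-1.05  0.79  1.56  0.22  1.1  -1.09]
top (array([ 459.3, -229.6]), 133.0, 64.3, -61.58) rack [-146.6   22.8] yaw -145.9
scene (array([ 425.1, -260.6]), 148.3, 93.4, 84.58) rack [-180.8   53.7] yaw 0.3
(array([ 0.0023, -0.0015,  0.0397]), array([-0.    ,  0.0016,  0.0014]))
```

View pics/pre.png

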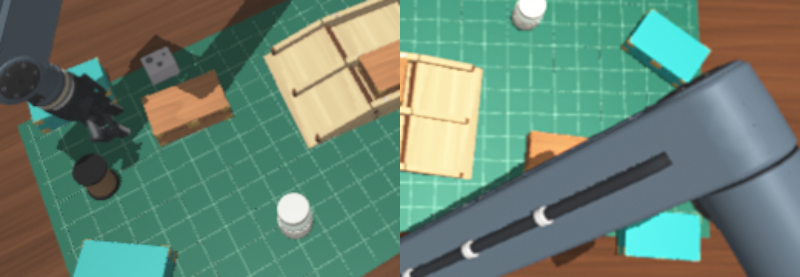

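The scene crop (left) shows the gripper at (110,130) behind the case at (187,108), in line with the free bay lane. Descending and pushing across the bench.

Call:
apply_moves(claw=[0, 0, 0, 0, 0], travel=[[0.001, 0, 0.02], [0.002, 0, 0.0397], [0.002, 0, 0.0397], [0.002, 0, 0.0397], [0.002, 0, 0.0397]], turn=[[0, 0, 0], [0, 0, 0], [0, 0, 0], [0, 0, 0], [0, 0, 0]])

```text
t: 14.83
tcp_pos: [0.4139, -0.3708, 0.0303]
tool_rot: [0.73, 0.662, 0.127, -0.114]
force: [0.6, -0.4, 0.5]
finger_gap: 0.504
gripper_force: 0.0
```

Call:
apply_moves(claw=[0, 0, 0, 0, 0], travel=[[0.014, 0, 0.005], [0.028, 0, 0.01], [0.042, 0, 0.0155], [0.056, 0, 0.0205], [0.07, 0, 0.0257]], turn=[[0, 0, 0], [0, 0, 0], [0, 0, 0], [0, 0, 0], [0, 0, 0]])

```text
t: 15.25
tcp_pos: [0.4198, -0.3114, 0.029]
tool_rot: [0.73, 0.662, 0.126, -0.113]
force: [-1.0, -5.6, 4.1]
finger_gap: 0.498
gripper_force: 2.8
```

Call:
apply_moves(claw=[0, 0, 0, 0, 0], travel=[[0.014, 0, 0.005], [0.028, 0, 0.01], [0.042, 0, 0.0155], [0.056, 0, 0.0205], [0.07, 0, 0.0257]], turn=[[0, 0, 0], [0, 0, 0], [0, 0, 0], [0, 0, 0], [0, 0, 0]])

```text
t: 15.67
tcp_pos: [0.4256, -0.2518, 0.0285]
tool_rot: [0.73, 0.662, 0.127, -0.113]
force: [0.3, -5.9, 4.5]
finger_gap: 0.499
gripper_force: 2.8
```

```bash
python3 - <<'E'
from case import *
st=manip.sense();print(st['tcp_pos'],to_rack(st['tcp_pos']),st['force'].round(1))
for n in('top','scene'):
    try: case(names=(n,))
    except Exception as e: print(n,'none')
print(tool_delta([*from_rack(-160,55.5),.03],rot=tool(0,20)))
E
```

```text
[ 0.42561106 -0.25184647  0.02847873] [-172.1   54.1] [ 0.3 -5.9  4.5]
top (array([ 453.6, -137.7]), 72.4, 65.8, -89.77) rack [-55.7  37.6] yaw -174.1
scene (array([ 435.7, -167.7]), 142.9, 90.9, 84.09) rack [-87.3  52.4] yaw -0.2
(array([0.0107, 0.0005, 0.0017]), array([-0.0007,  0.0006,  0.0011]))
```

Call:
apply_moves(claw=[0, 0, 0, 0, 0], travel=[[0.012, 0, 0.004], [0.024, 0, 0.008], [0.036, 0, 0.0125], [0.049, 0, 0.0165], [0.061, 0, 0.021]], turn=[[0, 0, 0], [0, 0, 0], [0, 0, 0], [0, 0, 0], [0, 0, 0]])

```text
t: 16.18
tcp_pos: [0.4299, -0.2, 0.0282]
tool_rot: [0.73, 0.662, 0.127, -0.114]
force: [-0.6, -3.6, -2.3]
finger_gap: 0.498
gripper_force: 1.8
```

```bash
cat > look.py <<'E'
from case import *
import sys
def side(x0,x1,names=('scene','top')):
    """case top plane from brown pixels in the free lane: pitch, yaw, ends, in rack frame (mm)"""
    st=manip.sense();print('tcp',to_rack(st['tcp_pos']),st['tcp_pos'][2].round(4),st['force'].round(1))
    for n in names:
        s=snap(n);X=pts(s);c=s['pixels'].astype(int);K=X.reshape(-1,3)
        C,S=np.cos(RK[2]),np.sin(RK[2]);d=K[:,:2]*1000-RK[:2];r=np.stack([d@[C,S],d@[-S,C],K[:,2]*1000],1)
        base=np.where(r[:,0]<0,0,np.minimum(r[:,0]*40/140,40))
        m=(c.reshape(-1,3)[:,0]>c.reshape(-1,3)[:,2]+45)&(r[:,0]>x0)&(r[:,0]<x1)&(r[:,1]>0)&(r[:,1]<112)&(r[:,2]>base+22)&(r[:,2]<115)
        m=m.reshape(X.shape[:2]).astype(np.uint8);k,l,a,_=cv2.connectedComponentsWithStats(m,connectivity=4)
        if k<2: print(n,'none');continue
        q=r[(l==1+np.argmax(a[1:,4])).ravel()]
        # robust top plane
        from numpy.linalg import lstsq
        w=np.ones(len(q),bool)
        for _ in range(8):
            f=lstsq(np.c_[q[w][:,:2],np.ones(w.sum())],q[w][:,2],rcond=None)[0];e=q[:,2]-np.c_[q[:,:2],np.ones(len(q))]@f;w=(e>-5)&(e<6)
        t=q[w];R=cv2.minAreaRect(t[:,:2].astype(np.float32))
        print(n,len(t),'pitch',np.degrees(np.arctan(f[0])).round(1),'x',np.percentile(t[:,0],[.5,99.5]).round(1),'y',np.percentile(t[:,1],[1,99]).round(1),'z ends',(np.percentile(t[:,0],[.5,99.5])*f[0]+55*f[1]+f[2]).round(1),'rect',np.round(R[0],1),np.round(R[1],1),round(R[2],1))
if __name__=='__main__': side(float(sys.argv[1]),float(sys.argv[2]))
E
python3 look.py -230 100
```

```text
tcp [-120.    54.9] 0.0282 [-0.6 -3.6 -2.3]
scene 1183 pitch 4.6 x [-111.2   36.3] y [ 8.8 93.8] z ends [49.7 61.5] rect [-37.2  52.4] [149.9  89.7] 0.1
top 303 pitch 4.4 x [-25.8  38.6] y [ 9.1 82.7] z ends [58.2 63.2] rect [ 5.4 48.9] [80.5 67.3] 89.6
```

Call:
apply_moves(claw=[0, 0, 0, 0, 0], travel=[[0.012, 0, 0.004], [0.024, 0, 0.008], [0.036, 0, 0.0125], [0.049, 0, 0.0165], [0.061, 0, 0.021]], turn=[[0, 0, 0], [0, 0, 0], [0, 0, 0], [0, 0, 0], [0, 0, 0]])

```text
t: 16.7
tcp_pos: [0.4343, -0.147, 0.029]
tool_rot: [0.73, 0.662, 0.127, -0.116]
force: [-0.8, -3.1, -1.9]
finger_gap: 0.506
gripper_force: 1.7
```

Call:
apply_moves(claw=[0, 0, 0, 0, 0], travel=[[0.012, 0, 0.004], [0.024, 0, 0.008], [0.036, 0, 0.0125], [0.049, 0, 0.0165], [0.061, 0, 0.021]], turn=[[0, 0, 0], [0, 0, 0], [0, 0, 0], [0, 0, 0], [0, 0, 0]])

```text
t: 17.12
tcp_pos: [0.4395, -0.0955, 0.0299]
tool_rot: [0.73, 0.662, 0.127, -0.116]
force: [0.1, -3.4, -3.7]
finger_gap: 0.499
gripper_force: 1.7
```

```bash
python3 look.py -130 200
```

```text
tcp [-15.1  55.8] 0.0299 [ 0.1 -3.4 -3.7]
scene 1171 pitch 15.6 x [ -7.9 134.6] y [ 9.4 95.1] z ends [50.4 90.3] rect [62.9 53.6] [145.   90.8] 0.4
top 155 pitch 12.6 x [101.3 136.3] y [ 9.6 74.9] z ends [84.2 92. ] rect [131.1  38.3] [78.5 33. ] 64.3
```

Pitch 15.6° and squarely in the lane, so step 2 is met. Continuing up along the tool's x axis, which slopes 20° and so gains height slowly.

Call:
apply_moves(claw=[0, 0, 0, 0, 0], travel=[[0.009, 0, 0], [0.018, 0, 0], [0.027, 0, 0], [0.036, 0, 0], [0.045, 0, 0]], turn=[[0, 0, 0], [0, 0, 0], [0, 0, 0], [0, 0, 0], [0, 0, 0]])

```text
t: 17.63
tcp_pos: [0.4431, -0.0628, 0.0423]
tool_rot: [0.73, 0.662, 0.127, -0.115]
force: [0.2, -4.0, -1.5]
finger_gap: 0.499
gripper_force: 2.1
```

Call:
apply_moves(claw=[0, 0, 0, 0, 0], travel=[[0.007, 0, 0], [0.014, 0, 0], [0.021, 0, 0], [0.028, 0, 0], [0.035, 0, 0]], turn=[[0, 0, 0], [0, 0, 0], [0, 0, 0], [0, 0, 0], [0, 0, 0]])

```text
t: 18.05
tcp_pos: [0.4457, -0.0367, 0.0518]
tool_rot: [0.73, 0.662, 0.127, -0.115]
force: [-0.0, -5.4, 0.2]
finger_gap: 0.497
gripper_force: 2.7
```

```bash
python3 look.py -30 270; python3 - <<'E'
from h import *
a=load('scene')['pixels'];cv2.imwrite('pics/ramp.png',cv2.resize(a[110:270,170:380],(735,560))[...,::-1])
E
```

```text
tcp [44.  55.5] 0.0518 [-0.  -5.4  0.2]
scene 1176 pitch 12.4 x [ 51.2 196.2] y [ 9.2 95.1] z ends [ 71.5 103.4] rect [123.6  52.7] [149.2  91.7] 1.6
top 7 pitch -77.1 x [194.5 203.4] y [11.  18.8] z ends [111.9  72.8] rect [198.5  14.5] [8.6 7.7] 10.8
```

View pics/ramp.png

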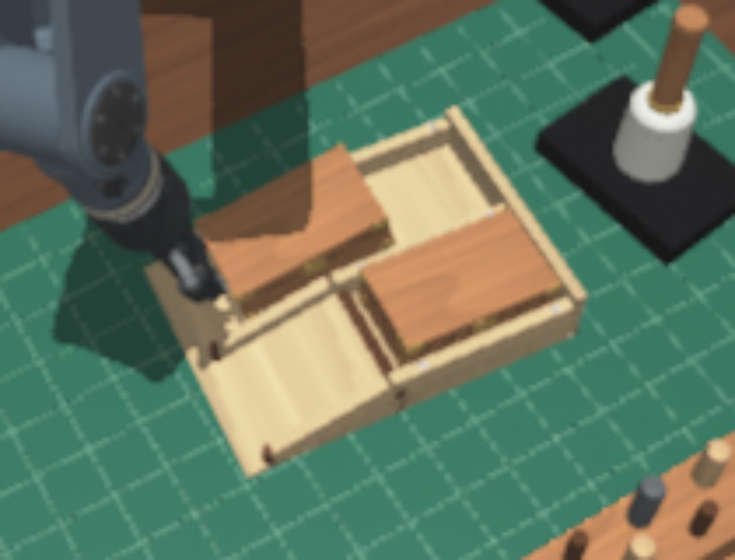

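The scene crop shows the case at (300,225) on the ramp top, starting to level out. The maul stands on the slab at (655,130). I'll raise the fingertips a little while pushing over the crest.

Call:
apply_moves(claw=[0, 0, 0, 0, 0], travel=[[0.006, 0, -0.002], [0.012, 0, -0.004], [0.018, 0, -0.002], [0.025, 0, 0], [0.032, 0, 0.003]], turn=[[0, 0, 0], [0, 0, 0], [0, 0, 0], [0, 0, 0], [0, 0, 0]])

```text
t: 18.57
tcp_pos: [0.4487, -0.013, 0.0583]
tool_rot: [0.73, 0.662, 0.127, -0.114]
force: [-0.2, -6.1, 2.3]
finger_gap: 0.502
gripper_force: 3.0
```

```bash
python3 look.py -30 300
```

```text
tcp [67.9 54.9] 0.0583 [-0.2 -6.1  2.3]
scene 1176 pitch 9.6 x [ 75.3 221.1] y [ 8.1 94.6] z ends [ 79.7 104.4] rect [148.7  53. ] [149.8  92.4] 1.0
top none
```

The finger friction is holding the nose up, since the centre of mass is already past the crest. I'll back off briefly to let it tip down.

Call:
apply_moves(claw=[0, 0, 0, 0, 0], travel=[[-0.004, 0, -0.002], [-0.01, 0, -0.006], [-0.01, 0, -0.006], [-0.01, 0, -0.006], [-0.01, 0, -0.006]], turn=[[0, 0, 0], [0, 0, 0], [0, 0, 0], [0, 0, 0], [0, 0, 0]])

```text
t: 19.08
tcp_pos: [0.4467, -0.0212, 0.0597]
tool_rot: [0.73, 0.662, 0.127, -0.116]
force: [-0.7, -0.6, -1.0]
finger_gap: 0.502
gripper_force: 0.0
```

```bash
python3 look.py -30 300
```

```text
tcp [59.6 56. ] 0.0597 [-0.7 -0.6 -1. ]
scene 1072 pitch -8.2 x [ 91.9 239.9] y [ 8.4 97.1] z ends [98.8 77.5] rect [164.8  53.9] [152.4  93.2] 0.5
top 29 pitch -16.6 x [227.1 238.5] y [10.5 40.5] z ends [79.2 75.8] rect [235.   25.3] [31.7 10. ] 78.1
```

Nose is down on the deck: pitch −8°, rear bottom at x≈85, z≈49. Pushing on.

Call:
apply_moves(claw=[0, 0, 0, 0, 0], travel=[[0.02, 0, 0.0085], [0.035, 0, 0.015], [0.05, 0, 0.0215], [0.065, 0, 0.028], [0.08, 0, 0.0347]], turn=[[0, 0, 0], [0, 0, 0], [0, 0, 0], [0, 0, 0], [0, 0, 0]])

```text
t: 19.6
tcp_pos: [0.454, 0.0481, 0.055]
tool_rot: [0.73, 0.662, 0.127, -0.115]
force: [0.5, -1.4, -1.6]
finger_gap: 0.503
gripper_force: 1.1
```

```bash
python3 look.py 0 340
```

```text
tcp [129.2  55.6] 0.055 [ 0.5 -1.4 -1.6]
scene 1057 pitch -5.0 x [140.1 289.6] y [ 9.9 97.8] z ends [90.7 77.6] rect [214.5  54.2] [151.3  93.7] 1.4
top none
```

Call:
apply_moves(claw=[0, 0, 0, 0, 0], travel=[[0.006, 0, 0.002], [0.012, 0, 0.0045], [0.018, 0, 0.0065], [0.024, 0, 0.0085], [0.024, 0, 0.0085]], turn=[[0, 0, 0], [0, 0, 0], [0, 0, 0], [0, 0, 0], [0, 0, 0]])

```text
t: 20.12
tcp_pos: [0.4556, 0.0691, 0.0555]
tool_rot: [0.73, 0.662, 0.127, -0.116]
force: [0.2, -1.4, -0.5]
finger_gap: 0.501
gripper_force: 0.1
```

```bash
python3 look.py 0 340
```

```text
tcp [150.3  56.2] 0.0555 [ 0.2 -1.4 -0.5]
scene 1078 pitch 0.0 x [159.6 308.2] y [ 9.7 97.2] z ends [77.8 77.8] rect [239.3  54.2] [ 92.5 161.6] 89.9
top none
```

The case dropped in: pitch 0, top z 77.8, x from 159.6 to 308.2. Retracting.

Call:
apply_moves(claw=[0, 0, 0, 0, 0], travel=[[-0.02, 0, -0.008], [-0.04, 0, -0.016], [-0.04, 0, -0.06], [-0.04, 0, -0.11], [-0.04, 0, -0.15]], turn=[[0, 0, 0], [0, 0, 0], [0, 0, 0], [0, 0, 0], [0, 0, 0]])

```text
t: 20.63
tcp_pos: [0.4481, -0.0026, 0.1586]
tool_rot: [0.73, 0.661, 0.127, -0.117]
force: [0.5, 0.3, 0.5]
finger_gap: 0.5
gripper_force: 0.0
```

Call:
apply_moves(claw=[0, 0, 0, 0, 0], travel=[[-0.05, 0, -0.05], [-0.1, 0, -0.1], [-0.15, 0, -0.13], [-0.17, 0, -0.14], [-0.17, 0, -0.14]], turn=[[0, 0, 0], [0, 0, 0], [0, 0, 0], [0, 0, 0], [0, 0, 0]])

```text
t: 21.05
tcp_pos: [0.434, -0.1738, 0.2184]
tool_rot: [0.731, 0.661, 0.127, -0.111]
force: [0.3, -0.2, 0.2]
finger_gap: 0.497
gripper_force: 0.0
```

```bash
python3 look.py 100 330; python3 - <<'E'
from m import *
T={'parked':((313,238),(452,284),.071,.095),'jar':((472,167),(346,428),.05,.1),'spool':((607,291),(148,388),.05,.1),'block':((510,380),(214,286),.03,.05)}
for i,n in enumerate(['top','scene']):
    s=load(n);X=pts(s)
    for k,a in T.items():
        B=blob(s,X,*a[i],a[2],a[3])
        if len(B)>5: print(n,k,rect(B)[:3])
s=load('scene');X=pts(s);c=s['pixels'].astype(int);d=np.hypot(X[...,0]-.534,X[...,1]-.39)
m=(d<.05)&(X[...,2]>.19)&(X[...,2]<.235);print('pommel',X[m].mean(0))
cv2.imwrite('pics/end.png',cv2.resize(s['pixels'],(768,576))[...,::-1])
E
```

```text
tcp [-93.6  53.5] 0.2184 [ 0.3 -0.2  0.2]
scene 1120 pitch 0.2 x [158.6 308.2] y [ 9.4 99. ] z ends [77.5 77.9] rect [233.6  55.2] [ 95.  151.2] 89.6
top 1462 pitch -0.2 x [157.2 306.6] y [10.  98.6] z ends [78.9 78.3] rect [238.5  54. ] [164.3  91.1] 0.0
top parked (array([576.5, 139.6]), 150.9, 92.0)
top jar (array([ 731.4, -187.5]), 51.5, 50.3)
scene parked (array([576.8, 141.7]), 151.9, 93.1)
scene jar (array([ 731.5, -187.9]), 51.5, 50.8)
scene spool (array([ 481.4, -461.4]), 58.4, 58.1)
scene block (array([ 301.3, -268.9]), 57.4, 52.3)
pommel [0.53775921 0.38397232 0.21336593]
```

View pics/end.png

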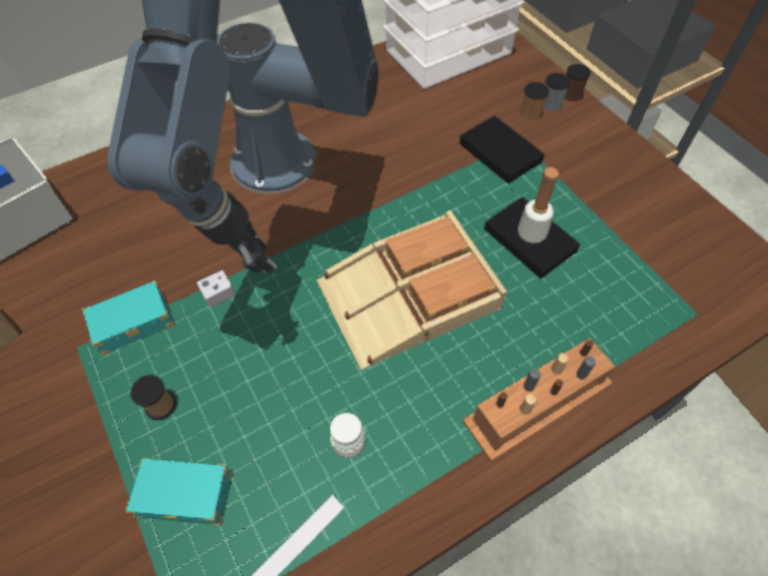

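The final picture shows the case flat in the free bay at (428,245) and the maul standing on the slab at (535,220). The jar, spool, block and parked case are where they started, and the gripper touches nothing.

```bash
python3 -c "
from station import manip
print(manip.sign_off())"
```

```text
the job is handed in; nothing more can be done
None
```

The job is handed in with no verdict returned: my last measurements had the maul upright on the right-hand slab, the punch case flat on the free bay's deck behind the lip (rack x ≈ 233, y ≈ 54 mm), and the parked case, glue jar, thread spool and setting block unmoved to within about 2 mm.

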